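Turn the scroll case and close the examination board

ROBOT

A 6-joint arm with a two-finger parallel gripper is mounted at the origin on the work surface. World frame = base frame: x ahead of the robot, y to its left, z up, the work surface at z = 0. Lengths are in m, angles in rad, forces in N, time in s.
With the tool pointing down it reaches from about 0.35 to 0.875 m from the base axis. Payload 4.2 kg.
Tool frame: the origin (TCP) lies midway between the tips of the shut fingers; the grasp point (between the pads) lies 19 mm behind it; z points along the fingers, y is the direction in which the jaws open and shut (so a half turn about z gives the same grasp; the last joint's range is limited). The gripper opens to 85 mm and grips with 20 to 120 N. Pads are 22 mm wide; open, the fingers measure 114 mm over their backs; the gripper's body (76 mm by 85 mm) begins 54 mm behind the grasp point. The pads swing forward as they close: fully open they stand 13 mm farther back than shut.
Start: joints at [1.389, 0.385, 0.008, 0, -1.194, -0.259], TCP at [0.267, 0.565, 0.231] pointing down, gripper open.
Joint ranges: [-3.14, 3.14], [-1.21, 2.06], [-1.07, 1.41], [-3.16, 2.05], [-2.99, -0.16], [-3.1, 3.1]. Speed limits (rad/s): [2.79, 2.79, 3.14, 3.14, 3.14, 3.14].

INTERFACE

Orientations are given as a 3x3 rotation matrix whose columns are the frame's x, y, z axes.
In Python, from workcell import sensors, eyes, hand_in gives the robot as it stands. The module is installed in compiled form; this text tells all that it offers.
- The arm moves only by the tool jog_arm, never from a script. Its argument "series" is a list of rows, each an object of numbers: "x", "y", "z": the shift along the tool's x, y, z in m; "twist": the turn about the tool's z in rad. A call has 1 to 20 rows; each row shifts and turns the commanded pose from where the row before left it, along the tool's axes as they then stand; what a row does not reach is not made up. A row lasts 1/8 s, in which the tool goes at most 62.5 mm and 10.7 degrees, less where a joint would pass 70% of its speed; a pose out of reach is approached as far as the arm can. A call with a gripper value outside its range is refused whole. "fingers" is the gripper command: -1 is shut, 1 is fully open, values between are in proportion, set as the call begins (left out, the last holds). The fingers move at their own pace and stop on an object; "squeeze" is the grip in N (left out, the last holds). Time passes only in rows, so rows that do not move let the fingers close. It gives the time, the measured TCP pose, the force and the opening at its end, in the units of the state.
- sensors.get_obs(): the state, without advancing time (a new reading comes with each control period).
- eyes.camera(name): name is "scene" or "top" or "wrist"; returns a dict with "pixels" (400x640x3 uint8, red, green, blue), "mtx" (3x3 intrinsics, pixels), "R" (3x3) and "t" (3): a world point X has camera coordinates R X + t. Camera axes: x right, y down, z forward; pixel columns grow to the right and rows downward; lengths in m; the calibration is good to about 2 mm. The wrist camera is an equidistant fisheye: a pixel r from the principal point sees the ray r / f radians off the axis. A picture is of the moment at which its call begins. There is no depth.
- hand_in(): hands the job in, once; it reports no verdict.
Trained networks look in a picture, given as the dict that the camera call returned (one of the last four; its "shot" number tells which), for a name from the list of things; names that differ only in an ending like _2 or _b are one class to them, and where a whole thing is asked for, a point or a joint stands for the part that bears it (a point fixed in the world has none). Each returns a list of dicts, best first, with "conf" (0 to 1); they miss things now and then, are a little off and sometimes report something else, mostly with a low value. They report only what shows in the picture. A call takes as long as a camera call. They do not tell look-alikes from the thing itself.
- eyes.search_frame(thing, picture): "extent" ([left, top, right, bottom] in pixels, round what is visible of it).
- eyes.spot_point(thing, picture): "position" ([column, row] in pixels: a listed point, or the origin of a listed thing).
The state is a dict: "clock": time; "joint_pos": joint angles; "qd": joint speeds; "joint_efforts": joint torques, N m; "tcp_pos": TCP position; "tcp_rot": TCP orientation; "contact_force": force on the tool from outside, world axes, zero at the start; "moment": the same for the moment, N m; "opening": finger opening in m.
Only numpy, scipy, OpenCV 4.12 (cv2) and the standard library are available. Lean on these libraries where they do the work, as an engineer would, in place of code of your own. Each camera call takes 0.05 s, during which the arm holds its last target.

TASK

Roll the bronze scroll case along the felt pad, without lifting it off the board, until its two hanging ears point straight up, and leave it lying still on the pad. Then lay the wooden retaining bar across the two notched supports at the open end of the board, seated in both notches, so that the case cannot roll off. Leave the other bronzes where they are.

Things in the scene. Friction and masses are not known exactly. Their poses are not given: they have to be found in the camera images.
- case: Bronze scroll case: round barrel 40 mm in diameter, 90 mm long, with a thinner neck (diameter 18, length 22 mm) at each end; 134 mm over all, about 0.36 kg. Rolls on its barrel on the felt, 20 mm of travel per radian; slight rolling resistance, so it stays where left. Origin mid-axis, 20 mm above the felt; x along its axis. Its z has no fixed relation to the ears: use case_mid.
- case_mid (a point): Same point, mid-axis of the case, but axes follow the ears: x along the case, z from the axis towards the ears (straight up when the ears are on top; at the start sideways or down). Each neck bears a square ear (loop, worn paler) 12 x 12 mm, 57 mm from the case's middle, its top 18 mm from the axis, so it never touches the felt. Both ears are on the same side, firmly fixed to the barrel.
- board: Fixed plywood examination board, 225 (x) by 330 (y) by 12 mm; origin under its middle, below pad_mid, same axes. At y = -145 mm a fixed wooden rail (16 mm thick, top 40 mm above the table) closes one end; the end at +y is open but for the two notched supports.
- pad_mid (a point): Middle of the top of the grey felt pad on the board, 15 mm above the table. Axes: x along the board's short side, y along its long side towards the notched supports, z up. The pad is 160 mm (x) by 200 mm (y), 3 mm thick; the case lies on it, its axis roughly along x, and rolls along y.
- seat (a point): Where the middle of the laid bar's underside belongs: 140 mm from pad_mid along y, 24 mm above the table (level of the notch floors); x along the laid bar, z up. Supports at x = -95 and +95 mm, each 20 (x) by 41 (y) mm, with an open-topped notch along x, 21 mm wide, 12 mm deep (tops 36 mm above the table). 170 mm free between them; plywood lies 12 mm below the notch floors.
- bar: The loose retaining bar: a plain square wooden bar, 220 mm long, 16 mm wide and 16 mm high, about 0.12 kg, lying on the table to the left or right of the board. Origin at the middle of its underside, x along its length.
- bar_mid (a point): Centre of the retaining bar, 8 mm above its underside; axes as bar.
- bowl: Bystander: bronze bowl, 84 mm across, 45 mm high, on the table on the other side of the board from the bar; origin at the middle of its underside.
- mirror: Bystander: round bronze mirror lying flat, 110 mm across, 14 mm high at its knob, beyond the board; origin at the middle of its underside.
- cup: Bystander: small bronze cup, 56 mm across, 50 mm high, beyond the board; origin at the middle of its underside.
Not all that is in view belongs to the job. There is more than one size of the bar; the job needs the larger. Leave any blue look-alike of the case alone.

How it is judged:
On the way, in this order (a step that is already met when the one before it is completed fails the run):
1. the case lies still on the pad, let go, with its ears up (angle between case_mid's own z axis and vertical below 0.22 rad and x of case_mid in the frame of pad_mid between -0.04 and 0.04 m and y of case_mid in the frame of pad_mid between -0.1 and 0.1 m and z of case_mid in the frame of pad_mid between 0.016 and 0.024 m and linear speed of case below 0.01 m/s and angular speed of case below 0.3 rad/s and contact force between case and the fingers below 0.05 N), for 0.3 s.
2. the bar lies in both notches, with the case still ears up on the pad (x of bar_mid in the frame of seat between -0.018 and 0.018 m and y of bar_mid in the frame of seat between -0.006 and 0.006 m and z of bar_mid in the frame of seat between 0.004 and 0.012 m and angle between the x axis of bar and the x axis of seat, either way round below 0.06 rad and linear speed of each of bar, case below 0.01 m/s and angle between case_mid's own z axis and vertical below 0.22 rad and x of case_mid in the frame of pad_mid between -0.04 and 0.04 m and y of case_mid in the frame of pad_mid between -0.1 and 0.1 m and z of case_mid in the frame of pad_mid between 0.016 and 0.024 m and angular speed of case below 0.3 rad/s), for 0.2 s.
At the end, for the whole second after the job is handed in: Case at rest on the felt pad (middle within its length, under 40 mm off its centre line), ears within 0.22 rad of straight up; bar at rest on the floors of both notches, its middle within 18 mm of the middle between the supports, within 0.06 rad of their line (all of step 2); the robot touches nothing.
It fails at once if the case is lifted off the board (more than 15 mm) (z of case_mid in the frame of pad_mid above 0.035 m).
It fails at once if another bronze is moved by more than 20 mm (distance of any of bowl, mirror, cup from where it was at the start of the episode above 0.02 m).
It also fails if it takes over 58 s, if anything falls off the work surface, if the arm or the gripper's body presses on something with over 40 N, if the wrist force passes 120 N, or if a joint passes its speed limit or range.

## Working session

There is one attempt and no reset: what is moved stays moved. The work goes in short steps, Python scripts to look and compute and a tool call to move; the robot and the scene stay as the last step left them, time stands still between calls to the robot, and variables do not carry over. Pictures are saved under pics/ and viewed, and the job is handed in when it is done.

Besides the shell and the picture viewer there is one more tool, called after "Request:" as name([rows], argument=value, ...), one row to a line, values as JSON. jog_arm: Moves the arm, as the interface text tells. Its arguments: {"type":"object","properties":{"series":{"type":"array"},"fingers":{"type":"number"},"squeeze":{"type":"number"}},"required":["series"]}

```bash
mkdir -p pics; cat > h.py <<'E'
import numpy as np, cv2
from workcell import sensors, eyes, hand_in
def save(p,name,crop=None,scale=1):
    im=p["pixels"][:,:,::-1]
    if crop: l,t,r,b=crop; im=im[t:b,l:r]
    if scale!=1: im=cv2.resize(im,None,fx=scale,fy=scale,interpolation=cv2.INTER_CUBIC)
    cv2.imwrite("pics/"+name,im)
def proj(p,X):
    c=np.array(p["R"])@np.array(X,float)+np.array(p["t"]); u=np.array(p["mtx"])@c; return u[:2]/u[2]
def back(p,uv,z):
    R=np.array(p["R"]);t=np.array(p["t"]);d=R.T@np.linalg.solve(np.array(p["mtx"]),[uv[0],uv[1],1.]);o=-R.T@t
    return o+d*(z-o[2])/d[2]
E
python3 - <<'E'
from h import *
o=sensors.get_obs();print(o)
for n in("scene","top"):
    p=eyes.camera(n);save(p,n+"0.png");print(n,p["mtx"],p["R"],p["t"])
    for th in("case","case_mid","pad_mid","seat","bar","bar_mid","board"):
        print(th,[(np.round(d["position"]),round(d["conf"],2)) for d in eyes.spot_point(th,p)][:4])
    for th in("bowl","mirror","cup","bar","case"):
        print(th,[(np.round(d["extent"]),round(d["conf"],2)) for d in eyes.search_frame(th,p)][:4])
E
```

```text
{'clock': 0.0, 'joint_pos': array([ 1.38862222e+00,  3.85627891e-01,  6.61208268e-03, -5.01493051e-04,
       -1.19398753e+00, -2.58579966e-01]), 'qd': array([ 0.00052647, -0.00096344,  0.00130749,  0.00114385, -0.00019195,
       -0.00109588]), 'joint_efforts': array([ 2.75539869e-04, -3.92291665e+01,  1.88399470e+01,  4.18615267e+00,
       -4.68946571e-03, -6.28315917e-06]), 'tcp_pos': array([0.26638305, 0.56474512, 0.23017277]), 'tcp_rot': array([[ 9.04351306e-01, -4.26787978e-01, -8.58425920e-04],
       [-4.26788826e-01, -9.04348908e-01, -2.08596690e-03],
       [ 1.13949051e-04,  2.25281348e-03, -9.99997456e-01]]), 'contact_force': array([-0.43673921,  0.59374273, -0.23781027]), 'moment': array([ 0.00241635,  0.00189913, -0.04591238]), 'opening': 0.0852143883627905}
scene [[476.97364005   0.         318.6232188 ]
 [  0.         476.97364005 197.75358837]
 [  0.           0.           1.        ]] [[-0.18913942  0.98163953 -0.02470039]
 [ 0.51232103  0.07719067 -0.85531793]
 [-0.83770725 -0.17442887 -0.51751437]] [ 0.09234075 -0.24024957  1.58229047]
case [(array([301., 207.]),
[... 940 characters left out ...]
00178853 0.55170515 1.19719044]
case [(array([354., 269.]), 0.85), (array([332., 190.]), 0.82)]
case_mid [(array([184., 214.]), 0.67)]
pad_mid [(array([332., 193.]), 0.77)]
seat [(array([280., 191.]), 0.65)]
bar [(array([186., 216.]), 0.73), (array([233., 224.]), 0.64)]
bar_mid [(array([181., 216.]), 0.95)]
board [(array([332., 190.]), 0.74)]
bowl [(array([461., 200., 492., 232.]), 0.77), (array([434., 130., 464., 149.]), 0.41)]
mirror [(array([191., 126., 229., 162.]), 0.9)]
cup [(array([435., 131., 461., 149.]), 0.68)]
bar [(array([175., 177., 187., 256.]), 0.73), (array([206., 213., 260., 236.]), 0.65)]
case [(array([342., 245., 367., 295.]), 0.79), (array([324., 169., 342., 219.]), 0.7)]
```

View pics/scene0.png

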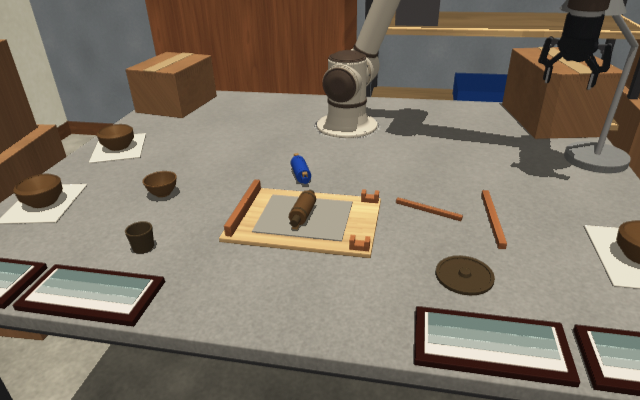

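View pics/top0.png

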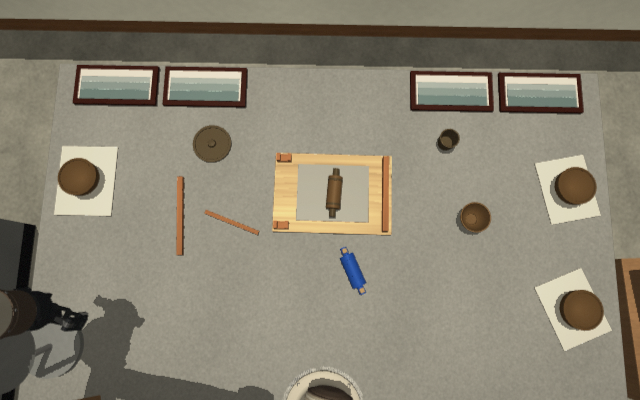

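```bash
python3 - <<'E'
import cv2
a=cv2.imread("pics/scene0.png")[150:260,230:390];b=cv2.imread("pics/top0.png")[140:250,170:400]
cv2.imwrite("pics/scrop.png",cv2.resize(a,None,fx=5,fy=5,interpolation=cv2.INTER_CUBIC))
cv2.imwrite("pics/tcrop.png",cv2.resize(b,None,fx=3.4,fy=3.4,interpolation=cv2.INTER_CUBIC))
E
```

```text
(no output)
```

View pics/scrop.png

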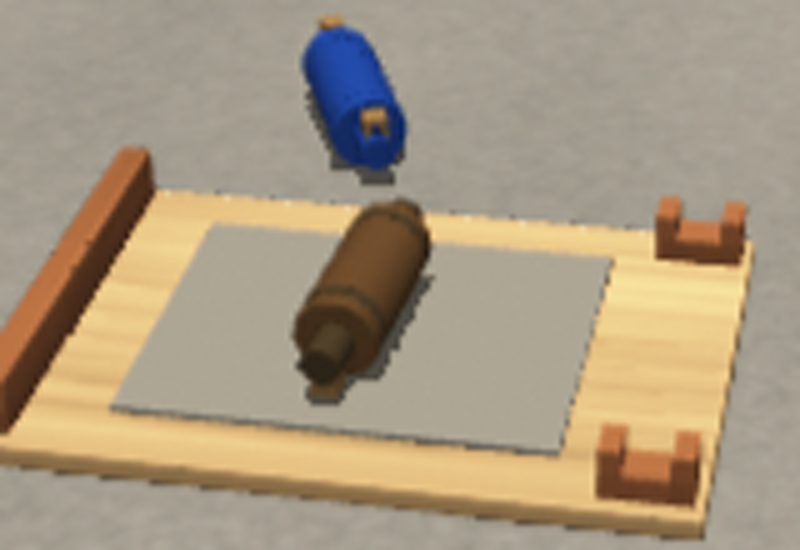

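View pics/tcrop.png

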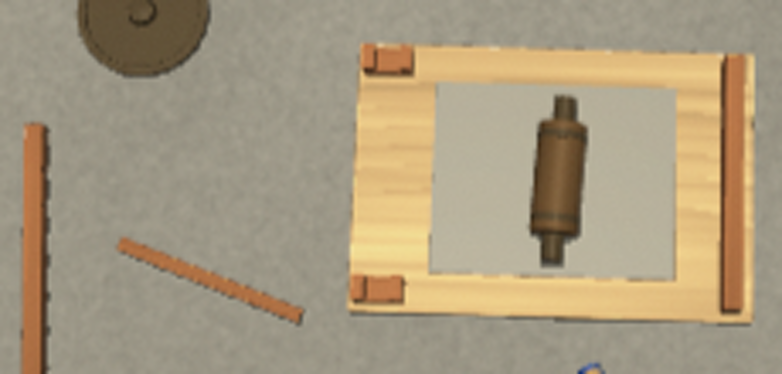

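Bronze case lies on the pad at top (333,193), and a blue look-alike at (353,270) is to be ignored. The long bar is at top (180,216), with a short decoy at (232,222). In the scene view the paler ear shows under the near neck at about (295,227), so the ears point roughly down. Next I measure.

```bash
python3 - <<'E'
from h import *
from scipy.optimize import least_squares
T=eyes.camera("top");S=eyes.camera("scene")
# board corners in top picture (z=0.012): from crop /3.4+offset
def tc(x,y): return np.array([x/3.4+170,y/3.4+140])
for n,c,z in [("b -x?+y",tc(362,45),.012),("",tc(755,55),.012),("",tc(752,324),.012),("",tc(350,313),.012),
  ("pad",tc(435,83),.015),("",tc(677,88),.015),("",tc(674,280),.015),("",tc(430,272),.015),
  ("case ends",tc(566,97),.035),("",tc(550,265),.035)]:
    print(n,np.round(back(T,c,z),4))
# bars by colour in top
hsv=cv2.cvtColor(T["pixels"],cv2.COLOR_RGB2HSV)
m=((hsv[...,0]<14)&(hsv[...,1]>110)&(hsv[...,2]>90)).astype(np.uint8)
n,l,st,ce=cv2.connectedComponentsWithStats(m)
for i in range(1,n):
    if st[i,4]>100 and 150<ce[i][0]<400 and 100<ce[i][1]<300:
        ys,xs=np.where(l==i); r=cv2.minAreaRect(np.c_[xs,ys].astype(np.float32)); bx=cv2.boxPoints(r)
        print(ce[i],st[i],r); print(np.round([back(T,q,.016)[:2] for q in bx],4))
E
```

```text
b -x?+y [0.6852 0.1411 0.012 ]
 [ 0.6827 -0.187   0.012 ]
 [ 0.4578 -0.1825  0.012 ]
 [0.4609 0.1431 0.012 ]
pad [0.653  0.0791 0.015 ]
 [ 0.6524 -0.1216  0.015 ]
 [ 0.4921 -0.119   0.015 ]
 [0.4951 0.0791 0.015 ]
case ends [ 0.6382 -0.0289  0.035 ]
 [ 0.4999 -0.0177  0.035 ]
[384.86904762 194.34761905] [382 156   7  75 420] ((385.0, 193.0), (74.0, 6.0), 90.0)
[[ 0.6816 -0.1579]
 [ 0.6819 -0.1749]
 [ 0.4718 -0.1733]
 [ 0.4715 -0.1568]]
[179.27272727 213.69230769] [177 176   6  79 429] ((179.5, 215.0), (78.0, 5.0), 90.0)
[[0.6131 0.4169]
 [0.6134 0.4029]
 [0.3964 0.3877]
 [0.3961 0.4013]]
[231.         221.64622642] [205 210  54  24 212] ((231.36207580566406, 221.84483337402344), (57.00846862792969, 3.899601936340332), 21.801406860351562)
[[0.5097 0.3344]
 [0.5199 0.331 ]
 [0.4638 0.1823]
 [0.4538 0.1859]]
[280.30392157 224.60784314] [273 221  15   8 102] ((280.0, 224.5), (7.0, 14.0), 90.0)
[[0.4911 0.1436]
 [0.4918 0.105 ]
 [0.4724 0.1045]
 [0.4717 0.1429]]
```

```bash
python3 - <<'E'
from h import *
S=eyes.camera("scene")
c=np.array([.569,-.023,.035]); yaw=-.08
ax=np.array([np.cos(yaw),np.sin(yaw),0]); py=np.array([-np.sin(yaw),np.cos(yaw),0]); z=np.array([0,0,1.])
tiles=[]
x0,y0=275,180
base=cv2.resize(S["pixels"][y0:240,x0:325,::-1],None,fx=8,fy=8,interpolation=cv2.INTER_CUBIC)
def P(X): return tuple(((proj(S,X)-[x0,y0]+.5)*8).astype(int))
tiles=[base.copy()]
im=base.copy()
for a in np.linspace(0,2*np.pi,24,endpoint=False):
    for s in(-.045,.045): cv2.circle(im,P(c+ax*s+.02*(np.cos(a)*py+np.sin(a)*z)),1,(0,255,0),-1)
    for s in(.067,): cv2.circle(im,P(c+ax*s+.009*(np.cos(a)*py+np.sin(a)*z)),1,(0,255,255),-1)
for a,col in [(-np.pi/2,(0,0,255)),(-np.pi/2+.6,(255,0,255)),(-np.pi/2-.6,(255,0,0))]:
    u=np.cos(a)*py+np.sin(a)*z; v=-np.sin(a)*py+np.cos(a)*z
    pts=[P(c+ax*.063+u*.018+v*k*.006) for k in(-1,1)]+[P(c+ax*.063+u*.008+v*k*.006) for k in(1,-1)]
    cv2.polylines(im,[np.array(pts)],True,col,1)
cv2.imwrite("pics/ear0.png",np.hstack([base,im]))
E
```

```text
(no output)
```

View pics/ear0.png

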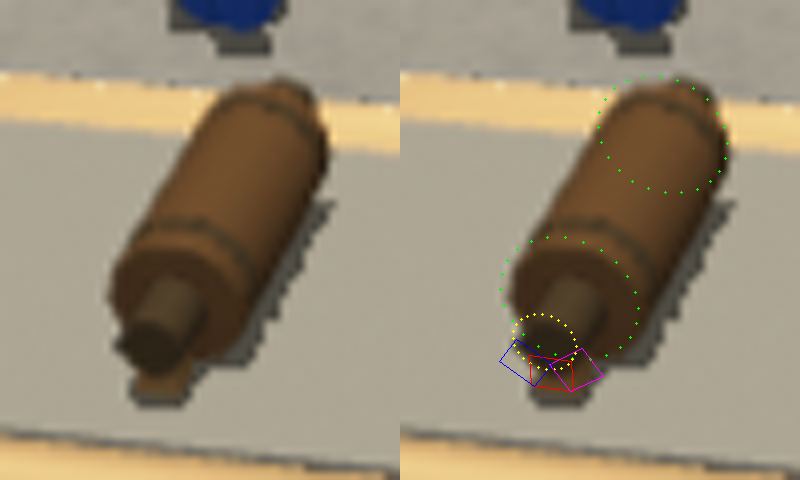

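Request:
jog_arm([
  {"x": 0.041,"y": 0.027,"z": 0.007},
  {"x": 0.041,"y": 0.027,"z": 0.007},
  {"x": 0.041,"y": 0.027,"z": 0.007},
  {"x": 0.041,"y": 0.027,"z": 0.007},
  {"x": 0.041,"y": 0.027,"z": 0.007},
  {"x": 0.041,"y": 0.027,"z": 0.007},
  {"x": 0.041,"y": 0.027,"z": 0.007},
  {"x": 0.041,"y": 0.027,"z": 0.007},
  {"x": 0.041,"y": 0.027,"z": 0.007},
  {"x": 0.041,"y": 0.027,"z": 0.007},
  {"x": 0.041,"y": 0.027,"z": 0.007},
  {"x": 0.041,"y": 0.027,"z": 0.007},
  {"twist": 0.15},
  {"twist": 0.15},
  {"twist": 0.15},
  {"twist": 0.15},
  {"twist": 0.15},
  {"twist": 0.15},
  {"twist": 0.15},
  {"twist": 0.15},
], fingers=0.2)

```text
$.series[0]: bad value
```

```bash
python3 - <<'E'
from h import *
W=eyes.camera("wrist");save(W,"w1.png");print(W["mtx"],W["R"],W["t"]);o=sensors.get_obs()
print(o["tcp_pos"],o["tcp_rot"],o["joint_pos"],o["opening"],o["clock"],o["contact_force"])
E
```

```text
[[309.70691629   0.         321.24407415]
 [  0.         309.70691629 197.01999626]
 [  0.           0.           1.        ]] [[-4.27090796e-01 -9.04208670e-01 -3.64613934e-04]
 [-8.72622239e-01  4.12065654e-01  2.62168506e-01]
 [-2.36904791e-01  1.12287926e-01 -9.65022042e-01]] [ 0.62646138 -0.03540123  0.37707469]
[0.26661419 0.56525058 0.23132236] [[ 9.04421303e-01 -4.26640488e-01  1.24572029e-05]
 [-4.26640488e-01 -9.04421303e-01 -9.57630638e-06]
 [ 1.53521997e-05  3.34626838e-06 -1.00000000e+00]] [ 1.38863423e+00  3.84682478e-01  7.89353167e-03  1.50409693e-05
 -1.19401454e+00 -2.58618398e-01] 0.08526623168400511 1.5 [0.87403558 0.19358462 0.2750221 ]
```

View pics/w1.png

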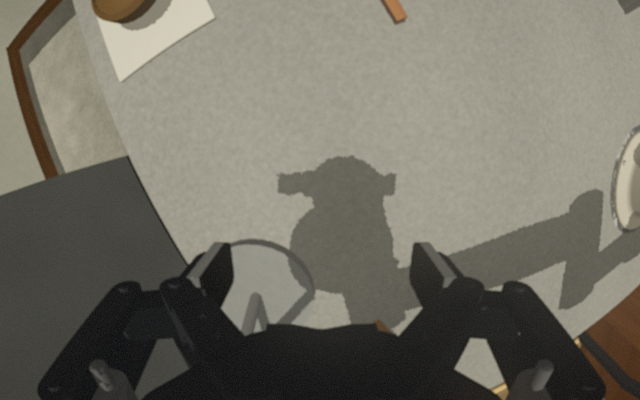

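Request:
jog_arm([
  {"x": 0.041,"y": 0.027,"z": 0.007,"twist": 0},
  {"x": 0.041,"y": 0.027,"z": 0.007,"twist": 0},
  {"x": 0.041,"y": 0.027,"z": 0.007,"twist": 0},
  {"x": 0.041,"y": 0.027,"z": 0.007,"twist": 0},
  {"x": 0.041,"y": 0.027,"z": 0.007,"twist": 0},
  {"x": 0.041,"y": 0.027,"z": 0.007,"twist": 0},
  {"x": 0.041,"y": 0.027,"z": 0.007,"twist": 0},
  {"x": 0.041,"y": 0.027,"z": 0.007,"twist": 0},
  {"x": 0.041,"y": 0.027,"z": 0.007,"twist": 0},
  {"x": 0.041,"y": 0.027,"z": 0.007,"twist": 0},
  {"x": 0.041,"y": 0.027,"z": 0.007,"twist": 0},
  {"x": 0.041,"y": 0.027,"z": 0.007,"twist": 0},
  {"x": 0,"y": 0,"z": 0,"twist": 0.15},
  {"x": 0,"y": 0,"z": 0,"twist": 0.15},
  {"x": 0,"y": 0,"z": 0,"twist": 0.15},
  {"x": 0,"y": 0,"z": 0,"twist": 0.15},
  {"x": 0,"y": 0,"z": 0,"twist": 0.15},
  {"x": 0,"y": 0,"z": 0,"twist": 0.15},
  {"x": 0,"y": 0,"z": 0,"twist": 0.15},
  {"x": 0,"y": 0,"z": 0,"twist": 0.15},
], fingers=0.2)

```text
clock: 4.0
tcp_pos: [0.5734, 0.0623, 0.1474]
tcp_rot: [[-0.075, -0.997, 0.0], [-0.997, 0.075, 0.0], [-0.0, -0.0, -1.0]]
contact_force: [0.5, -0.3, -0.1]
opening: 0.0512
```

```bash
python3 - <<'E'
from h import *
W=eyes.camera("wrist");save(W,"w2.png");o=sensors.get_obs()
print(o["tcp_pos"],o["tcp_rot"],o["joint_pos"],o["opening"],o["clock"],o["contact_force"])
E
```

```text
[0.57344642 0.06231281 0.14740401] [[-7.78991356e-02 -9.96961229e-01  1.80173122e-04]
 [-9.96961245e-01  7.78991386e-02  9.58411662e-06]
 [-2.35903237e-05 -1.78879026e-04 -9.99999984e-01]] [ 3.88978086e-01  3.76804220e-01 -2.30709273e-01  7.24278035e-05
 -9.63112486e-01 -4.66997574e-01] 0.05133539093988604 4.05 [0.13388627 0.42238809 0.79592063]
```

View pics/w2.png

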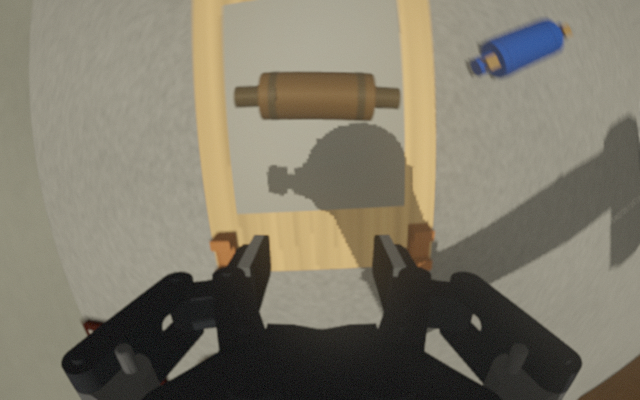

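The wrist view shows the case at (317,96), square to the tool, with no ears visible from above, so they point down. Pixels into world, and check of the pad corners:

```bash
cat >> h.py <<'E'
def wback(p,uv,z):
    K=np.array(p["mtx"]);R=np.array(p["R"]);t=np.array(p["t"])
    a=(uv[0]-K[0,2])/K[0,0];b=(uv[1]-K[1,2])/K[1,1];r=np.hypot(a,b)
    d=R.T@np.array([np.sin(r)*a/r,np.sin(r)*b/r,np.cos(r)]);o=-R.T@t
    return o+d*(z-o[2])/d[2]
def wproj(p,X):
    K=np.array(p["mtx"]);c=np.array(p["R"])@np.array(X,float)+np.array(p["t"])
    th=np.arctan2(np.hypot(c[0],c[1]),c[2]);q=c[:2]/np.hypot(c[0],c[1])*th
    return np.array([K[0,0]*q[0]+K[0,2],K[1,1]*q[1]+K[1,2]])
E
python3 - <<'E'
from h import *
W=eyes.camera("wrist")
for n,u,z in[("neck L",(235,97),.035),("neck R",(400,98),.035),("barrel far",(316,72),.035),("barrel near",(316,119),.035),("pad",(223,2),.015),("pad",(397,0),.015),("padnear",(236,213),.015),("padnear",(404,205),.015),("sup",(212,262),.012)]:
    print(n,np.round(wback(W,u,z),4))
E
```

```text
neck L [ 0.6378 -0.0243  0.035 ]
neck R [ 0.5017 -0.0124  0.035 ]
barrel far [ 0.5692 -0.0376  0.035 ]
barrel near [0.5723 0.0011 0.035 ]
pad [ 0.649  -0.1198  0.015 ]
pad [ 0.4906 -0.1068  0.015 ]
padnear [0.6562 0.0818 0.015 ]
padnear [0.496  0.0864 0.015 ]
sup [0.6932 0.1345 0.012 ]
```

Request:
jog_arm([
  {"x": 0,"y": 0,"z": 0.042,"twist": 0},
  {"x": 0,"y": 0,"z": 0.042,"twist": 0},
  {"x": 0,"y": 0,"z": 0.03,"twist": 0},
  {"x": 0,"y": 0,"z": 0.011,"twist": 0},
  {"x": 0.01,"y": 0,"z": 0,"twist": 0},
  {"x": 0.01,"y": 0,"z": 0,"twist": 0},
  {"x": 0.01,"y": 0,"z": 0,"twist": 0},
  {"x": 0.005,"y": 0,"z": 0,"twist": 0},
  {"x": 0,"y": 0,"z": 0,"twist": 0},
])

```text
clock: 5.22
tcp_pos: [0.571, 0.0269, 0.0227]
tcp_rot: [[-0.071, -0.997, 0.001], [-0.997, 0.071, 0.0], [-0.0, -0.001, -1.0]]
contact_force: [-0.1, -1.0, 0.7]
opening: 0.0517
```

```bash
python3 - <<'E'
from h import *
W=eyes.camera("wrist");save(W,"w3.png");o=sensors.get_obs()
print(o["tcp_pos"],o["opening"],o["clock"],o["contact_force"])
S=eyes.camera("scene");save(S,"s3.png",(230,130,390,250),5)
E
```

```text
[0.57107225 0.02720157 0.02262904] 0.05127239075283561 5.275 [ 0.10878694  0.6010748  -0.71061173]
```

View pics/w3.png

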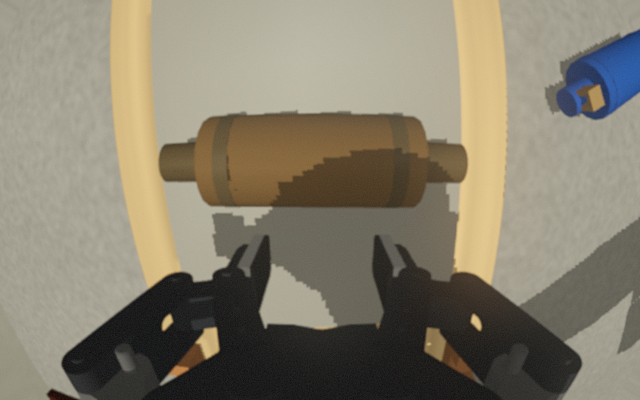

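View pics/s3.png

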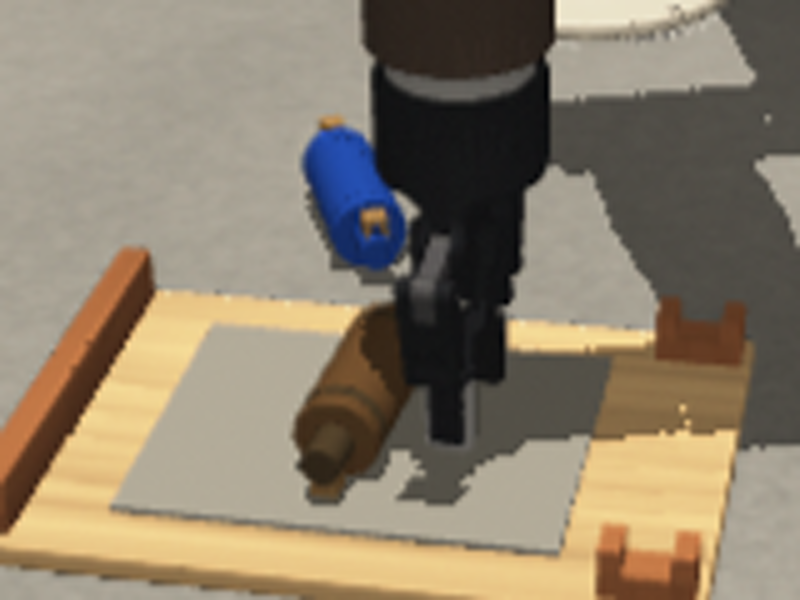

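The fingers stand clear of the case by about 15 mm; start the push.

Request:
jog_arm([
  {"x": 0.004,"y": 0,"z": 0,"twist": 0},
  {"x": 0.004,"y": 0,"z": 0,"twist": 0},
  {"x": 0.003,"y": 0,"z": 0,"twist": 0},
  {"x": 0.003,"y": 0,"z": 0,"twist": 0},
  {"x": 0.003,"y": 0,"z": 0,"twist": 0},
  {"x": 0.003,"y": 0,"z": 0,"twist": 0},
  {"x": 0.003,"y": 0,"z": 0,"twist": 0},
  {"x": 0.003,"y": 0,"z": 0,"twist": 0},
  {"x": 0.003,"y": 0,"z": 0,"twist": 0},
  {"x": 0.003,"y": 0,"z": 0,"twist": 0},
  {"x": 0.003,"y": 0,"z": 0,"twist": 0},
  {"x": 0.003,"y": 0,"z": 0,"twist": 0},
  {"x": 0.003,"y": 0,"z": 0,"twist": 0},
  {"x": 0.003,"y": 0,"z": 0,"twist": 0},
  {"x": 0.002,"y": 0,"z": 0,"twist": 0},
  {"x": 0.001,"y": 0,"z": 0,"twist": 0},
])

```text
clock: 7.32
tcp_pos: [0.5676, -0.0197, 0.0223]
tcp_rot: [[-0.07, -0.998, -0.0], [-0.998, 0.07, -0.0], [0.0, 0.0, -1.0]]
contact_force: [-0.7, 0.8, 0.4]
opening: 0.0518
```

```bash
python3 - <<'E'
from h import *
W=eyes.camera("wrist");save(W,"w4.png");o=sensors.get_obs()
print(o["tcp_pos"],o["opening"],o["clock"],o["contact_force"])
S=eyes.camera("scene");save(S,"s4.png",(230,150,390,250),5)
E
```

```text
[ 0.56757343 -0.019677    0.02230528] 0.050921828979492954 7.375 [-0.25926746 -0.47563822  0.71156925]
```

View pics/w4.png

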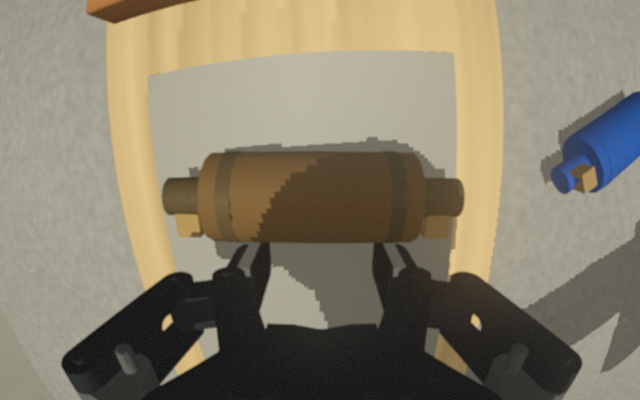

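View pics/s4.png

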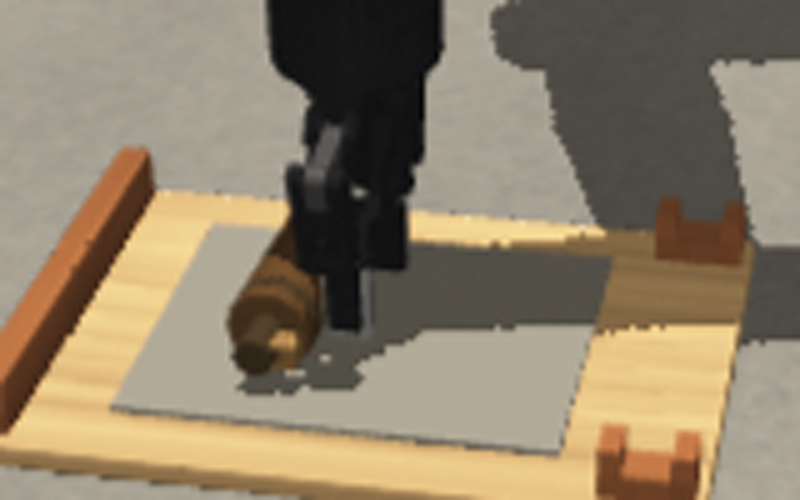

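The case rolls cleanly and the ears now face the fingers, at (187,226) and (437,226). I estimate the ear angle by fitting the model.

```bash
cat >> h.py <<'E'
from scipy.optimize import minimize
def fitcase(p,necks,barrel,eartip=None):
    # necks: px of neck end centres (+x end first); barrel: px of far/near silhouettes at middle
    A=wback(p,necks[0],.035);B=wback(p,necks[1],.035);c=(A+B)/2;yaw=np.arctan2(*(A-B)[[1,0]])
    f=np.array([wback(p,b,.035) for b in barrel]);
    print("ends",np.round(A,4),np.round(B,4),"len",np.linalg.norm(A-B),"yaw",yaw)
    return c,yaw
def earpts(c,yaw,phi):
    ax=np.array([np.cos(yaw),np.sin(yaw),0]);py=np.array([-np.sin(yaw),np.cos(yaw),0]);z=np.array([0,0,1.])
    u=np.sin(phi)*py+np.cos(phi)*z;v=np.cos(phi)*py-np.sin(phi)*z   # phi: tilt of ears from up towards +y
    return [[c+ax*(s*.057+k*.006)+u*.018+v*m*.006 for k,m in((-1,-1),(1,-1),(1,1),(-1,1))] for s in(1,-1)]
def overlay(p,c,yaw,phis,name,crop,sc):
    im=cv2.resize(p["pixels"][crop[1]:crop[3],crop[0]:crop[2],::-1],None,fx=sc,fy=sc,interpolation=cv2.INTER_CUBIC)
    cols=[(0,255,0),(0,0,255),(255,0,0),(255,0,255)]
    for phi,col in zip(phis,cols):
        for q in earpts(c,yaw,phi):
            pts=np.array([((wproj(p,X)-crop[:2]+.5)*sc) for X in q]).astype(int);cv2.polylines(im,[pts],True,col,1)
    ax=np.array([np.cos(yaw),np.sin(yaw),0]);py=np.array([-np.sin(yaw),np.cos(yaw),0])
    for a in np.linspace(0,6.28,40):
        for s,r in((.045,.02),(-.045,.02),(.067,.009),(-.067,.009)):
            q=(wproj(p,c+ax*s+r*(np.cos(a)*py+np.sin(a)*np.array([0,0,1])))-crop[:2]+.5)*sc
            cv2.circle(im,tuple(q.astype(int)),1,(255,255,0),-1)
    cv2.imwrite("pics/"+name,im)
E
python3 - <<'E'
from h import *
W=eyes.camera("wrist")
c,yaw=fitcase(W,[(163,198),(463,198)],[(311,152),(311,241)])
o=sensors.get_obs();print(o["tcp_pos"]+.031*o["tcp_rot"][:,0])
f=wback(W,(311,152),.035);n=wback(W,(311,241),.035);print(c,f,n)
c=np.array([c[0],c[1],.035])
overlay(W,c,yaw,[1.2,1.57,1.9],"o4.png",(140,130,480,260),2.3)
E
```

```text
ends [ 0.6401 -0.0536  0.035 ] [ 0.4991 -0.0436  0.035 ] len 0.14130382655649568 yaw -0.07081049183396436
[ 0.56541083 -0.05046307  0.02229438]
[ 0.56958178 -0.04863955  0.035     ] [ 0.56794448 -0.06861473  0.035     ] [ 0.57112975 -0.02851181  0.035     ]
```

View pics/o4.png

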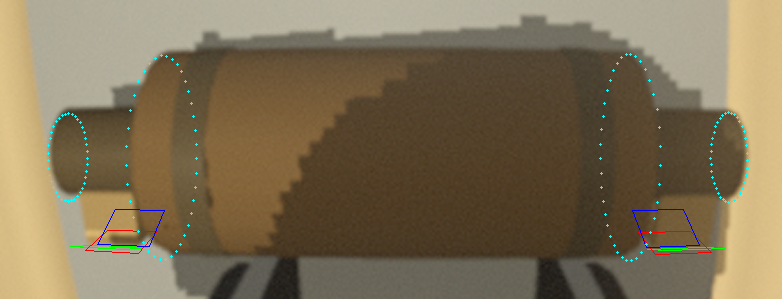

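Request:
jog_arm([
  {"x": 0.002,"y": 0,"z": 0,"twist": 0},
  {"x": 0.003,"y": 0,"z": 0,"twist": 0},
  {"x": 0.003,"y": 0,"z": 0,"twist": 0},
  {"x": 0.003,"y": 0,"z": 0,"twist": 0},
  {"x": 0.003,"y": 0,"z": 0,"twist": 0},
  {"x": 0.003,"y": 0,"z": 0,"twist": 0},
  {"x": 0.003,"y": 0,"z": 0,"twist": 0},
  {"x": 0.003,"y": 0,"z": 0,"twist": 0},
  {"x": 0.003,"y": 0,"z": 0,"twist": 0},
  {"x": 0.002,"y": 0,"z": 0,"twist": 0},
  {"x": 0.001,"y": 0,"z": 0,"twist": 0},
  {"x": 0,"y": 0,"z": 0,"twist": 0},
])

```text
clock: 8.98
tcp_pos: [0.5656, -0.0485, 0.0223]
tcp_rot: [[-0.07, -0.998, -0.0], [-0.998, 0.07, -0.0], [0.0, 0.0, -1.0]]
contact_force: [-0.4, 0.4, -0.0]
opening: 0.0514
```

```bash
python3 - <<'E'
from h import *
W=eyes.camera("wrist");save(W,"w5.png");o=sensors.get_obs()
print(o["tcp_pos"],o["opening"],o["clock"],o["contact_force"])
S=eyes.camera("scene");save(S,"s5.png",(230,150,390,250),5)
E
```

```text
[ 0.56559701 -0.04844933  0.02231161] 0.05105494173258838 9.025 [0.0454275  0.27683821 1.48901365]
```

View pics/w5.png

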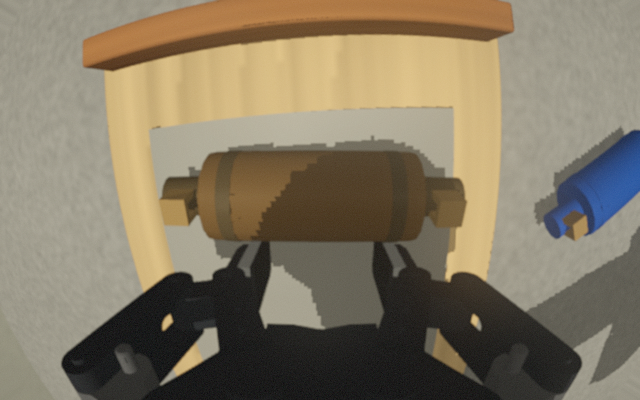

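View pics/s5.png

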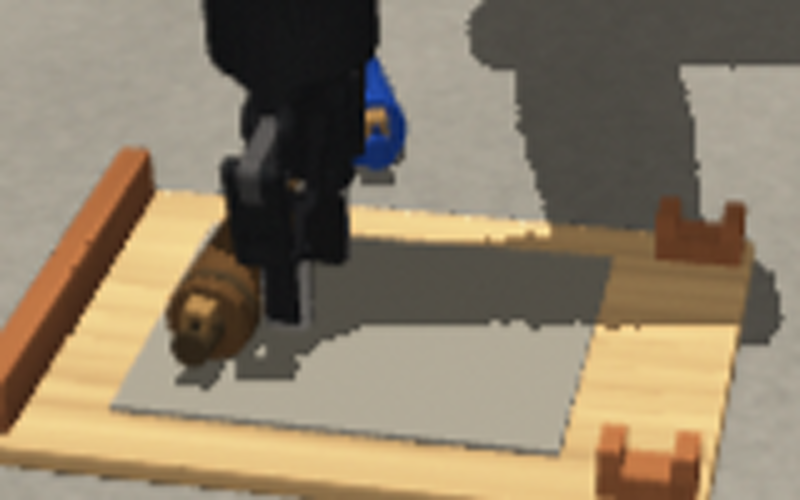

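```bash
python3 - <<'E'
from h import *
W=eyes.camera("wrist")
c,yaw=fitcase(W,[(163,197),(463,197)],[])
o=sensors.get_obs();c2=o["tcp_pos"]+.030*o["tcp_rot"][:,0];print(c,c2)
print(-W["R"].T@W["t"])
c=np.array([c[0],c[1],.035])
overlay(W,c,yaw,[0.,.3,.6,.9],"o5.png",(140,130,480,260),2.3)
E
```

```text
ends [ 0.638  -0.0829  0.035 ] [ 0.4971 -0.0729  0.035 ] len 0.1411740628038148 yaw -0.07068812110608476
[ 0.56754753 -0.07792248  0.035     ] [ 0.56347746 -0.07833028  0.02229879]
[ 0.56070939 -0.11260156  0.16438205]
```

View pics/o5.png

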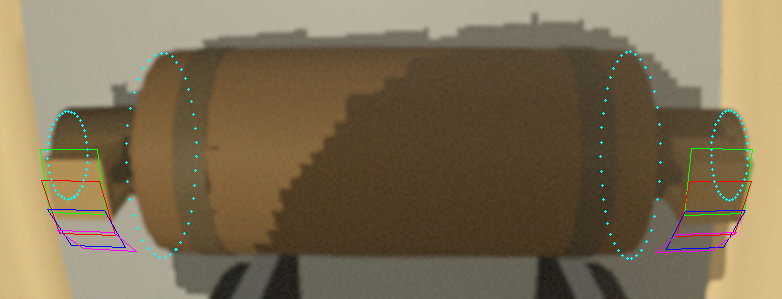

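```bash
python3 - <<'E'
from h import *
W=eyes.camera("wrist")
c=np.array([.5675,-.0780,.035]);yaw=-.0707
overlay(W,c,yaw,[],"a.png",(150,165,215,235),6)
overlay(W,c,yaw,[0.,.2,.4],"b.png",(150,165,215,235),6)
cv2.imwrite("pics/o6.png",np.hstack([cv2.imread("pics/a.png"),cv2.imread("pics/b.png")]))
E
```

```text
(no output)
```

View pics/o6.png

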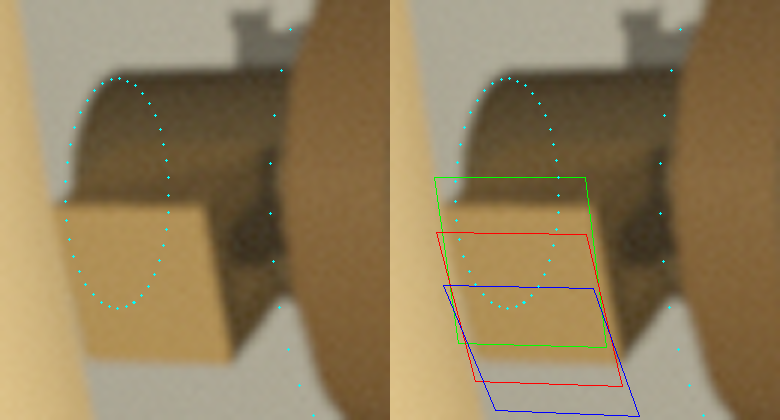

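Request:
jog_arm([
  {"x": 0.001,"y": 0,"z": 0,"twist": 0},
  {"x": 0.001,"y": 0,"z": 0,"twist": 0},
  {"x": 0.001,"y": 0,"z": 0,"twist": 0},
  {"x": 0,"y": 0,"z": 0,"twist": 0},
  {"x": 0,"y": 0,"z": 0,"twist": 0},
])

```text
clock: 9.8
tcp_pos: [0.5653, -0.0515, 0.0223]
tcp_rot: [[-0.07, -0.998, -0.0], [-0.998, 0.07, -0.0], [0.0, 0.0, -1.0]]
contact_force: [-0.5, -0.7, 0.1]
opening: 0.0511
```

```bash
python3 - <<'E'
from h import *
W=eyes.camera("wrist");save(W,"w7.png");o=sensors.get_obs()
print(o["tcp_pos"],o["clock"])
c=o["tcp_pos"]+.0305*o["tcp_rot"][:,0]; c[2]=.035;c[0]+=.0035;yaw=-.0707
overlay(W,c,yaw,[],"a.png",(150,165,215,235),6)
overlay(W,c,yaw,[0.,.2,-.2],"b.png",(150,165,215,235),6)
cv2.imwrite("pics/o7.png",np.hstack([cv2.imread("pics/a.png"),cv2.imread("pics/b.png")]))
E
```

```text
[ 0.56536493 -0.05145319  0.02231125] 9.85
```

View pics/o7.png

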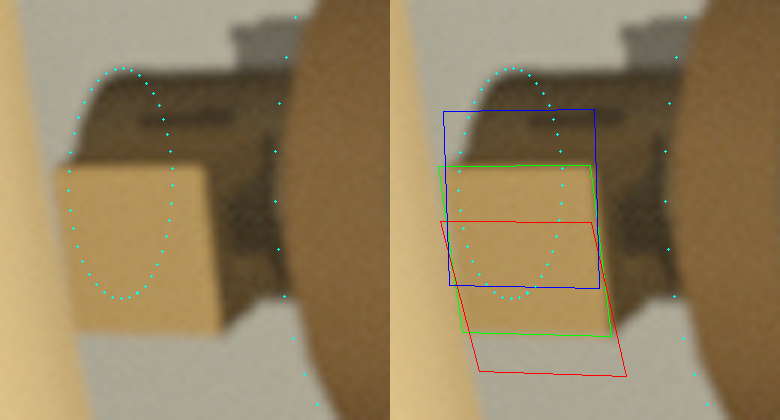

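Ears match the upright model (green). I withdraw the fingers and go to the bar.

Request:
jog_arm([
  {"x": -0.005,"y": 0,"z": 0,"twist": 0},
  {"x": -0.015,"y": 0,"z": 0,"twist": 0},
  {"x": -0.02,"y": 0,"z": 0,"twist": 0},
  {"x": 0,"y": 0,"z": -0.045,"twist": 0},
  {"x": 0,"y": 0,"z": -0.05,"twist": 0},
  {"x": 0,"y": 0,"z": -0.05,"twist": 0},
  {"x": -0.02,"y": 0.005,"z": 0,"twist": 0},
  {"x": -0.04,"y": 0.009,"z": 0,"twist": 0},
  {"x": -0.04,"y": 0.009,"z": 0,"twist": 0},
  {"x": -0.04,"y": 0.009,"z": 0,"twist": 0},
  {"x": -0.04,"y": 0.009,"z": 0,"twist": 0},
  {"x": -0.04,"y": 0.009,"z": 0,"twist": 0},
  {"x": -0.04,"y": 0.009,"z": 0,"twist": 0},
  {"x": -0.04,"y": 0.009,"z": 0,"twist": 0},
  {"x": -0.04,"y": 0.009,"z": 0,"twist": 0},
  {"x": -0.04,"y": 0.009,"z": 0,"twist": 0},
  {"x": -0.035,"y": 0.004,"z": 0,"twist": 0},
])

```text
clock: 11.98
tcp_pos: [0.5059, 0.4116, 0.1673]
tcp_rot: [[-0.068, -0.998, -0.0], [-0.998, 0.068, 0.0], [-0.0, 0.0, -1.0]]
contact_force: [0.5, 0.3, 0.2]
opening: 0.0509
```

Request:
jog_arm([
  {"x": 0,"y": 0,"z": 0,"twist": -0.164},
  {"x": 0,"y": 0,"z": 0,"twist": -0.164},
  {"x": 0,"y": 0,"z": 0,"twist": -0.164},
  {"x": 0,"y": 0,"z": 0,"twist": -0.164},
  {"x": 0,"y": 0,"z": 0,"twist": -0.164},
  {"x": 0,"y": 0,"z": 0,"twist": -0.164},
  {"x": 0,"y": 0,"z": 0,"twist": -0.164},
  {"x": 0,"y": 0,"z": 0,"twist": -0.164},
  {"x": 0,"y": 0,"z": 0,"twist": -0.164},
  {"x": 0,"y": 0,"z": 0,"twist": -0.164},
])

```text
clock: 13.22
tcp_pos: [0.5063, 0.41, 0.1672]
tcp_rot: [[1.0, 0.006, -0.0], [0.006, -1.0, -0.0], [-0.0, 0.0, -1.0]]
contact_force: [-0.2, -0.7, 0.7]
opening: 0.0514
```

```bash
python3 - <<'E'
from h import *
W=eyes.camera("wrist");save(W,"w8.png");o=sensors.get_obs()
print(o["tcp_pos"],o["tcp_rot"][:,0],o["opening"],o["clock"])
T=eyes.camera("top");save(T,"t8.png",(270,140,400,240),6)
S=eyes.camera("scene");save(S,"s8.png",(230,150,390,250),5)
E
```

```text
[0.50634549 0.40999265 0.16717414] [ 9.99957352e-01  9.23240034e-03 -2.36766593e-04] 0.05142701705797271 13.275
```

View pics/w8.png

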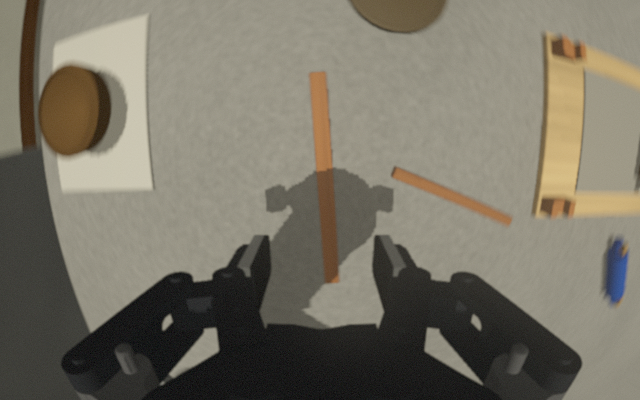

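View pics/t8.png

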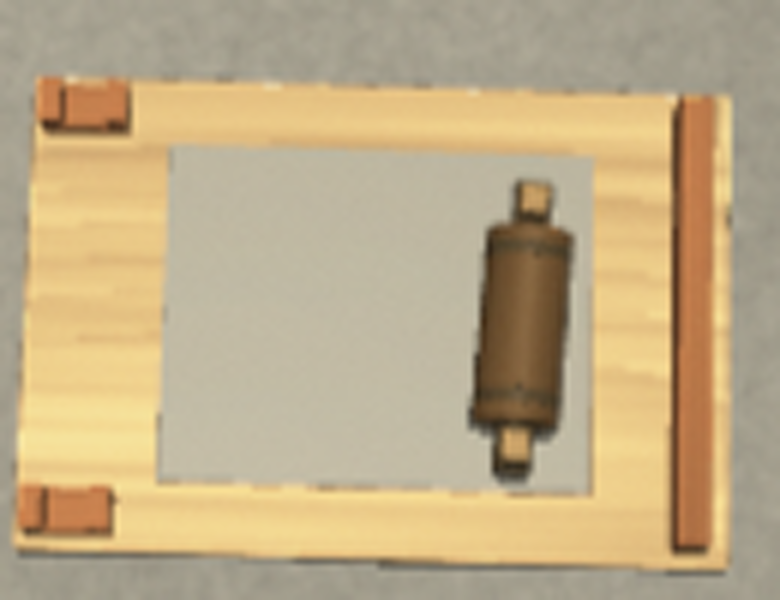

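View pics/s8.png

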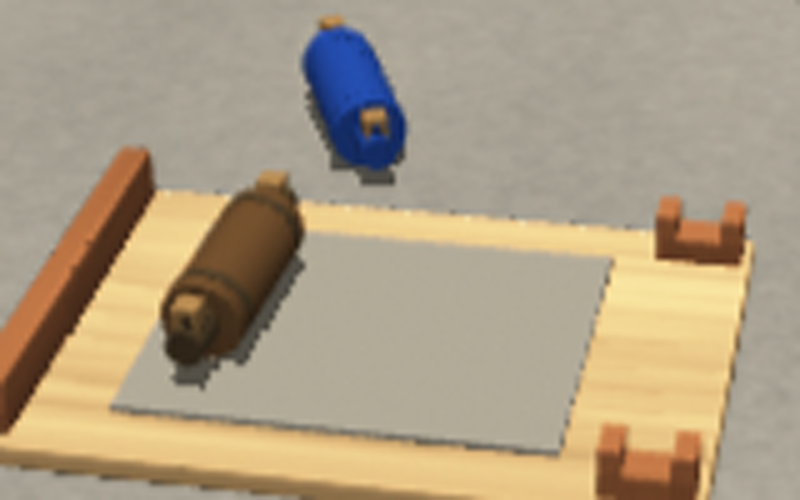

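The case stays ears up on the pad (ears at top crop (533,198) and (515,443)). The long bar runs (318,72) to (332,282) in the wrist view; the short one is at (450,195).

```bash
python3 - <<'E'
from h import *
W=eyes.camera("wrist");o=sensors.get_obs()
hsv=cv2.cvtColor(W["pixels"],cv2.COLOR_RGB2HSV)
m=((hsv[...,0]<14)&(hsv[...,1]>110)&(hsv[...,2]>70)).astype(np.uint8); m[:,:290]=0;m[:,355:]=0;m[:60]=0;m[290:]=0
ys,xs=np.where(m);P=np.array([wback(W,(x,y),.016)[:2] for x,y in zip(xs,ys)])
r=cv2.minAreaRect(P.astype(np.float32)*1000);print(r)
(cx,cy),ev,_=None,None,None
E
true
```

```text
((503.95123291015625, 408.20550537109375), (215.9584503173828, 15.13632583618164), 3.4990339279174805)Traceback (most recent call last):
  File "<stdin>", line 7, in <module>
TypeError: cannot unpack non-iterable NoneType object
```

Request:
jog_arm([
  {"x": -0.002,"y": 0.002,"z": 0.03,"twist": -0.052},
  {"x": 0,"y": 0,"z": 0.04,"twist": 0},
  {"x": 0,"y": 0,"z": 0.04,"twist": 0},
  {"x": 0,"y": 0,"z": 0.03,"twist": 0},
  {"x": 0,"y": 0,"z": 0.013,"twist": 0},
  {"x": 0,"y": 0,"z": 0.008,"twist": 0},
  {"x": 0,"y": 0,"z": 0,"twist": 0},
  {"x": 0,"y": 0,"z": 0,"twist": 0},
])

```text
clock: 14.42
tcp_pos: [0.506, 0.4075, 0.0076]
tcp_rot: [[0.999, 0.051, 0.002], [0.051, -0.999, 0.002], [0.002, -0.002, -1.0]]
contact_force: [-0.4, 0.0, 0.0]
opening: 0.0512
```

```bash
python3 - <<'E'
from h import *
W=eyes.camera("wrist");save(W,"w9.png");o=sensors.get_obs()
print(o["tcp_pos"],o["tcp_rot"][:,0],o["opening"],o["clock"],o["contact_force"])
E
```

```text
[0.50596286 0.40735468 0.00758256] [0.99869329 0.05108054 0.0015795 ] 0.05150325800020661 14.475 [-0.34643862 -0.01914855  1.51072778]
```

View pics/w9.png

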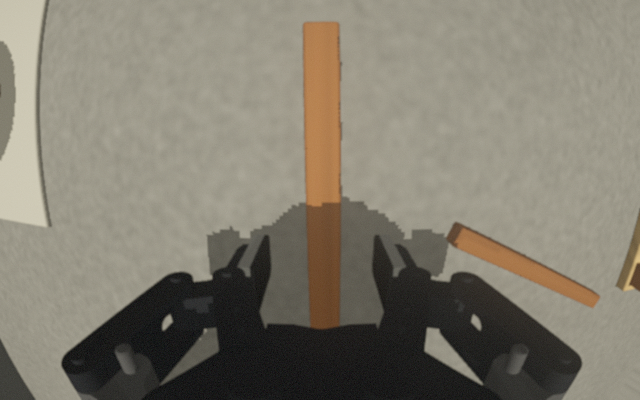

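The bar lies centred and parallel between the fingers (column 322). Grip it.

Request:
jog_arm([
  {"x": 0,"y": 0,"z": 0.004,"twist": 0},
  {"x": 0,"y": 0,"z": 0,"twist": 0},
])

```text
clock: 14.72
tcp_pos: [0.5053, 0.4066, 0.0022]
tcp_rot: [[0.999, 0.051, -0.0], [0.051, -0.999, -0.0], [-0.0, 0.0, -1.0]]
contact_force: [-1.2, -0.4, 0.4]
opening: 0.051
```

Request:
jog_arm([
  {"x": 0,"y": 0,"z": 0,"twist": 0},
  {"x": 0,"y": 0,"z": 0,"twist": 0},
  {"x": 0,"y": 0,"z": 0,"twist": 0},
  {"x": 0,"y": 0,"z": 0,"twist": 0},
  {"x": 0,"y": 0,"z": 0,"twist": 0},
  {"x": 0,"y": 0,"z": 0,"twist": 0},
  {"x": 0,"y": 0,"z": 0,"twist": 0},
], fingers=-1, squeeze=50)

```text
clock: 15.6
tcp_pos: [0.5056, 0.407, 0.0026]
tcp_rot: [[0.999, 0.051, 0.0], [0.051, -0.999, 0.0], [0.0, -0.0, -1.0]]
contact_force: [-0.2, 0.5, 2.5]
opening: 0.0146
```

Request:
jog_arm([
  {"x": 0,"y": 0,"z": -0.01,"twist": 0},
  {"x": 0,"y": 0,"z": -0.03,"twist": 0},
  {"x": 0,"y": 0,"z": -0.03,"twist": 0},
  {"x": 0,"y": 0,"z": -0.03,"twist": 0},
  {"x": 0,"y": 0,"z": 0,"twist": 0},
  {"x": 0,"y": 0,"z": 0,"twist": 0},
])

```text
clock: 16.35
tcp_pos: [0.5046, 0.406, 0.1012]
tcp_rot: [[0.999, 0.051, -0.002], [0.051, -0.999, -0.001], [-0.002, 0.001, -1.0]]
contact_force: [-0.9, 1.4, -1.7]
opening: 0.0147
```

```bash
python3 - <<'E'
from h import *
W=eyes.camera("wrist");save(W,"w10.png");o=sensors.get_obs()
print(o["tcp_pos"],o["tcp_rot"],o["opening"],o["clock"],o["contact_force"],o["moment"])
E
```

```text
[0.5045763  0.40583554 0.10071091] [[ 0.99871376  0.05064605 -0.00240972]
 [ 0.05064078 -0.99871451 -0.00219926]
 [-0.002518    0.0020744  -0.99999468]] 0.014635356203008881 16.4 [ 0.49416804  0.54633326 -1.10279447] [ 0.00488851 -0.03313111 -0.01174658]
```

View pics/w10.png

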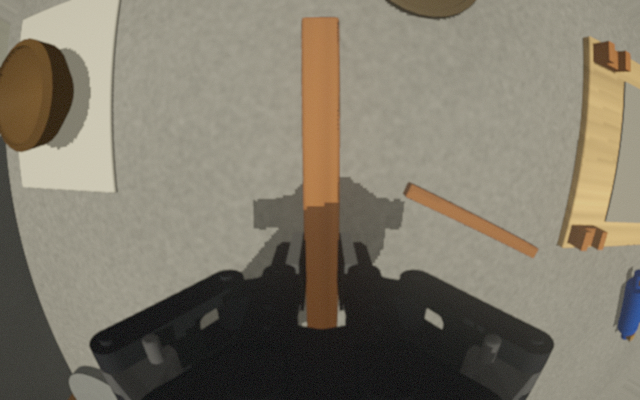

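Request:
jog_arm([
  {"x": 0.004,"y": 0.02,"z": 0,"twist": 0},
  {"x": 0.007,"y": 0.036,"z": 0,"twist": 0},
  {"x": 0.007,"y": 0.036,"z": 0,"twist": 0},
  {"x": 0.007,"y": 0.036,"z": 0,"twist": 0},
  {"x": 0.007,"y": 0.036,"z": 0,"twist": 0},
  {"x": 0.007,"y": 0.036,"z": 0,"twist": 0},
  {"x": 0.007,"y": 0.036,"z": 0,"twist": 0},
  {"x": 0.006,"y": 0.034,"z": 0,"twist": 0},
  {"x": 0.004,"y": 0.02,"z": 0,"twist": 0},
  {"x": 0,"y": 0,"z": 0,"twist": 0.06},
  {"x": 0,"y": 0,"z": 0,"twist": 0},
  {"x": 0,"y": 0,"z": 0,"twist": 0},
])

```text
clock: 17.9
tcp_pos: [0.576, 0.1201, 0.102]
tcp_rot: [[1.0, -0.008, -0.0], [-0.008, -1.0, -0.0], [-0.0, 0.0, -1.0]]
contact_force: [-0.1, -0.0, -1.9]
opening: 0.0145
```

```bash
python3 - <<'E'
from h import *
W=eyes.camera("wrist");save(W,"w11.png");o=sensors.get_obs()
print(o["tcp_pos"],o["tcp_rot"][:,0],o["opening"],o["clock"])
T=eyes.camera("top");save(T,"t11.png",(250,140,350,240),6)
E
```

```text
[0.57605258 0.12026466 0.10211959] [ 9.99971567e-01 -7.53273858e-03 -3.51165454e-04] 0.014546252650877656 17.95
```

View pics/w11.png

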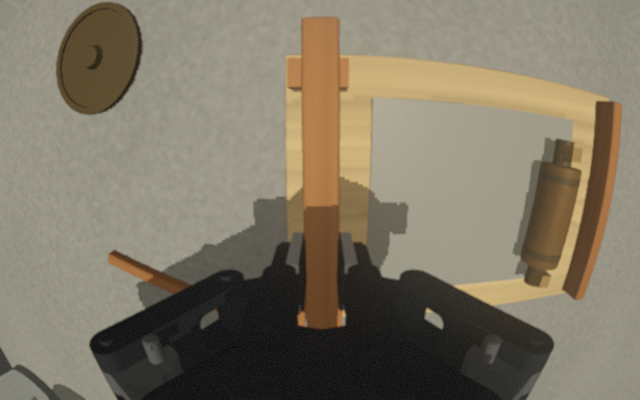

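View pics/t11.png

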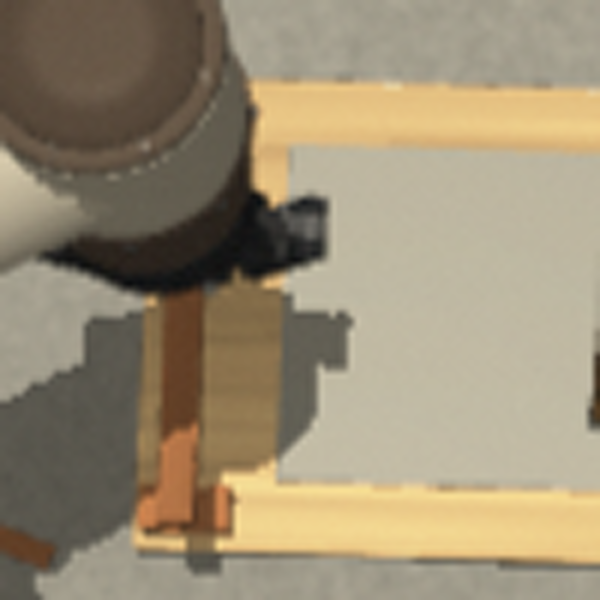

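```bash
python3 - <<'E'
from h import *
W=eyes.camera("wrist");o=sensors.get_obs()
save(W,"w12.png",(260,0,380,130),6)
zt=o["tcp_pos"][2]-.0026+.016
for n,u,z in[("supL",(288,72),.036),("supR",(349,72),.036),("barL",(302,18),zt),("barR",(338,18),zt),("barL2",(304,200),zt),("barR2",(339,200),zt),("padcorner",(373,96),.015),("padnear",(369,235),.015),("boardL",(287,56),.012),("boardL2",(288,235),.012)]:
    print(n,np.round(wback(W,u,z),4))
# top: support near edges
T=eyes.camera("top")
for u in((140,505),(233,505)): print("top sup",np.round(back(T,(u[0]/6+250,u[1]/6+140),.036),4))
for u in((160,505),(196,505)): print("top bar",np.round(back(T,(u[0]/6+250,u[1]/6+140),zt),4))
E
```

```text
supL [0.6713 0.1434 0.036 ]
supR [0.6709 0.103  0.036 ]
barL [0.6835 0.1291 0.1156]
barR [0.6834 0.1143 0.1156]
barL2 [0.6056 0.1293 0.1156]
barR2 [0.6054 0.1142 0.1156]
padcorner [0.6561 0.0834 0.015 ]
padnear [0.5475 0.084  0.015 ]
boardL [0.6871 0.1466 0.012 ]
boardL2 [0.547  0.1494 0.012 ]
top sup [0.48   0.1403 0.036 ]
top sup [0.4807 0.0984 0.036 ]
top bar [0.4708 0.1237 0.1156]
top bar [0.4711 0.1085 0.1156]
```

View pics/w12.png

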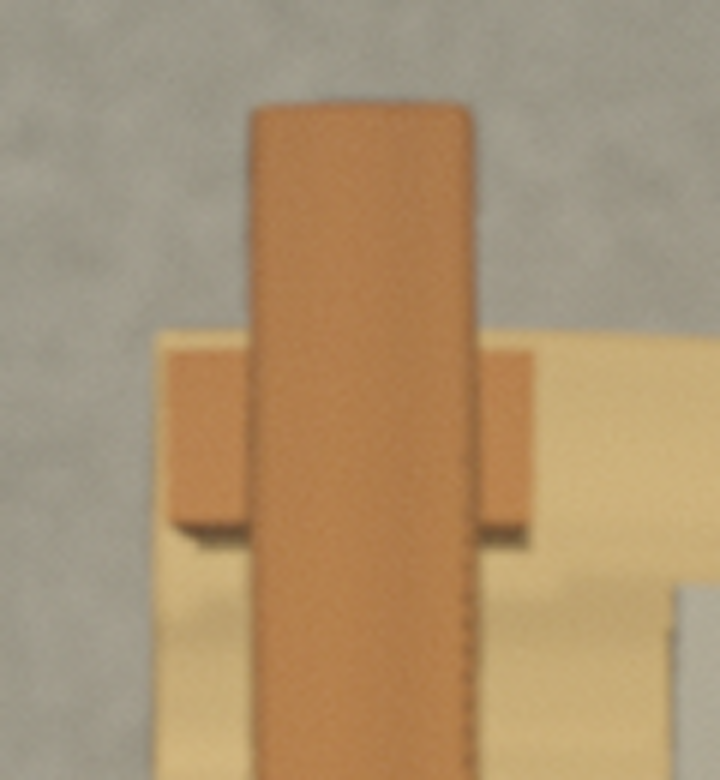

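Request:
jog_arm([
  {"x": 0,"y": -0.002,"z": 0.02,"twist": 0},
  {"x": 0,"y": 0,"z": 0.025,"twist": 0},
  {"x": 0,"y": 0,"z": 0.012,"twist": 0},
  {"x": 0,"y": 0,"z": 0,"twist": 0},
  {"x": 0,"y": 0,"z": 0,"twist": 0},
])

```text
clock: 18.73
tcp_pos: [0.5769, 0.1223, 0.0462]
tcp_rot: [[1.0, -0.008, 0.002], [-0.008, -1.0, 0.0], [0.002, -0.001, -1.0]]
contact_force: [0.6, -0.4, -2.7]
opening: 0.0146
```

```bash
python3 - <<'E'
from h import *
W=eyes.camera("wrist");o=sensors.get_obs()
print(o["tcp_pos"],o["tcp_rot"][:,0],o["contact_force"],o["clock"])
save(W,"w13.png",(240,0,400,120),5)
T=eyes.camera("top");save(T,"t13.png",(260,190,310,245),10)
S=eyes.camera("scene");save(S,"s13.png",(330,170,410,260),6)
E
```

```text
[0.5769905  0.1223203  0.04634535] [ 0.99996179 -0.00852418  0.00193891] [ 0.50956097 -0.34819793 -1.75238518] 18.775
```

View pics/w13.png

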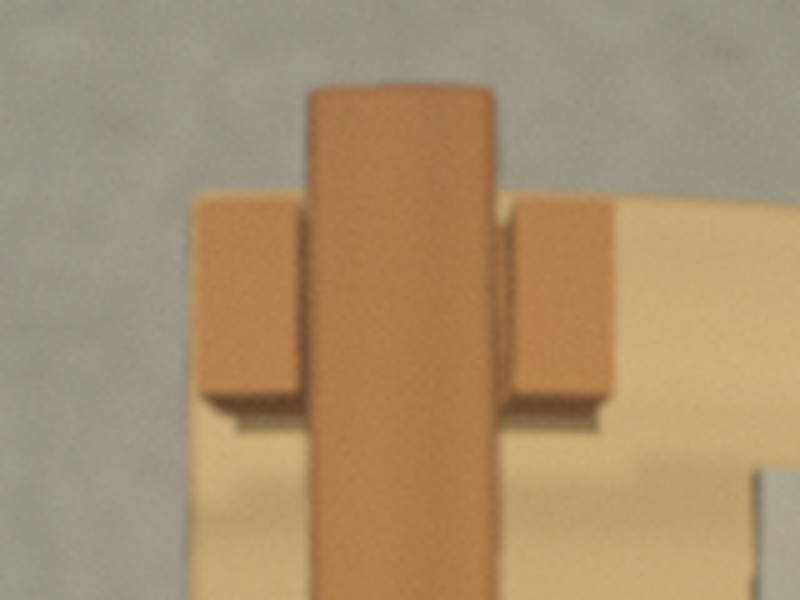

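View pics/t13.png

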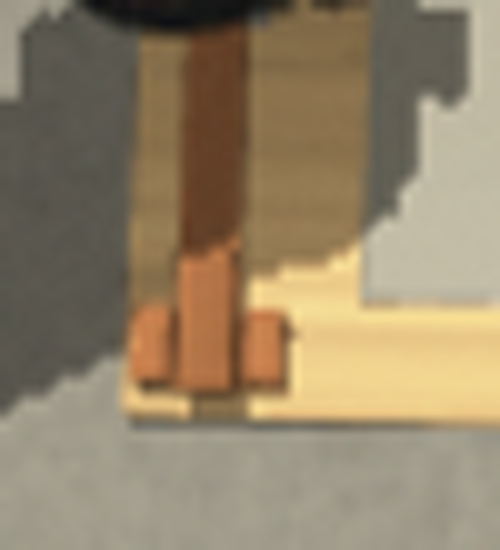

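View pics/s13.png

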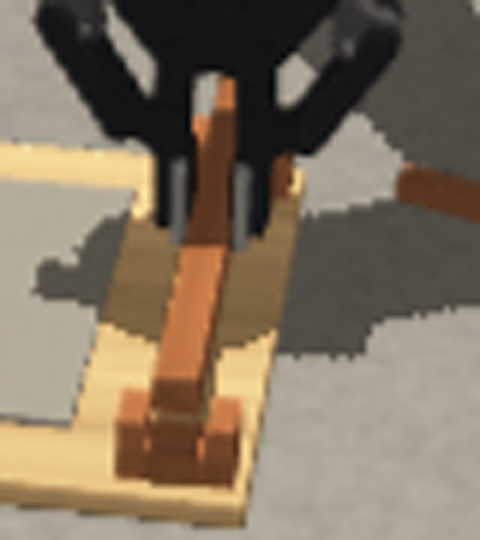

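Wrist crop: notch edges at columns 299 and 511, bar 310–496, so the far end is centred. At the near end (top crop) the bar sits about 1.5 mm toward -y, and it is about 4 mm too far in +x. I correct and lower.

Request:
jog_arm([
  {"x": -0.004,"y": -0.001,"z": 0,"twist": 0.008},
  {"x": 0,"y": 0,"z": 0.005,"twist": 0},
  {"x": 0,"y": 0,"z": 0.003,"twist": 0},
  {"x": 0,"y": 0,"z": 0.002,"twist": 0},
  {"x": 0,"y": 0,"z": 0.002,"twist": 0},
  {"x": 0,"y": 0,"z": 0,"twist": 0},
])

```text
clock: 19.62
tcp_pos: [0.5722, 0.123, 0.0331]
tcp_rot: [[1.0, -0.017, -0.0], [-0.017, -1.0, -0.0], [-0.0, 0.0, -1.0]]
contact_force: [0.1, -0.2, -1.8]
opening: 0.0143
```

```bash
python3 - <<'E'
from h import *
W=eyes.camera("wrist");o=sensors.get_obs()
print(o["tcp_pos"],o["tcp_rot"][:,0],o["contact_force"],o["clock"])
save(W,"w14.png",(240,0,400,120),5)
T=eyes.camera("top");save(T,"t14.png",(260,190,310,245),10)
S=eyes.camera("scene");save(S,"s14.png",(330,170,410,260),6)
E
```

```text
[0.57224585 0.12300915 0.03321068] [ 9.99858327e-01 -1.68318549e-02 -1.24657969e-04] [-0.1849725  -0.29285967 -2.30532044] 19.675
```

View pics/w14.png

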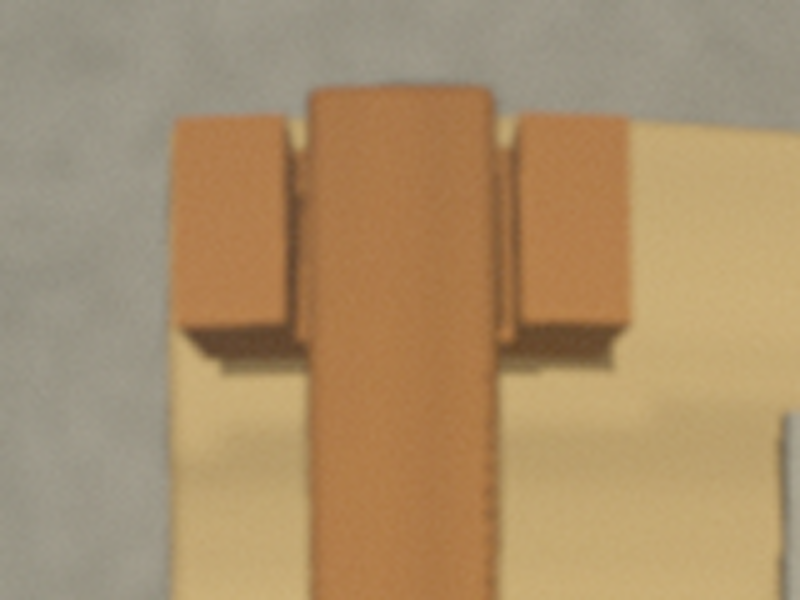

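View pics/t14.png

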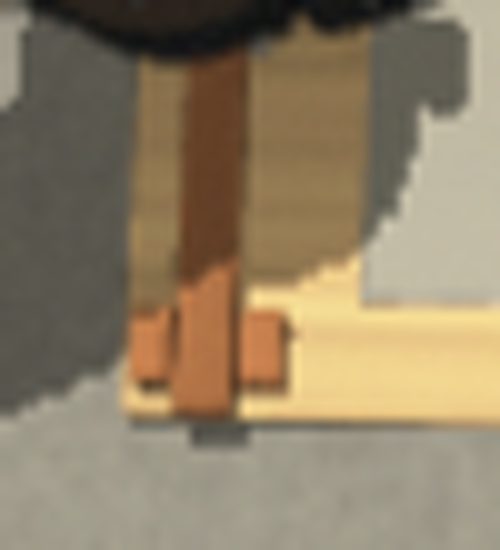

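View pics/s14.png

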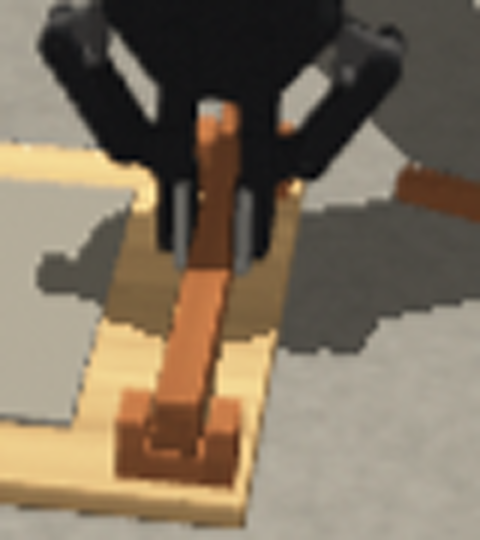

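Both ends are inside the notches and centred, with no side force. Lower to the floor.

Request:
jog_arm([
  {"x": 0,"y": 0,"z": 0.002,"twist": 0},
  {"x": 0,"y": 0,"z": 0.002,"twist": 0},
  {"x": 0,"y": 0,"z": 0.001,"twist": 0},
  {"x": 0,"y": 0,"z": 0,"twist": 0},
  {"x": 0,"y": 0,"z": 0,"twist": 0},
])

```text
clock: 20.4
tcp_pos: [0.5723, 0.1231, 0.0284]
tcp_rot: [[1.0, -0.017, 0.0], [-0.017, -1.0, 0.0], [0.0, -0.0, -1.0]]
contact_force: [0.0, 0.7, -1.3]
opening: 0.0147
```

Request:
jog_arm([
  {"x": 0,"y": 0,"z": 0.001,"twist": 0},
  {"x": 0,"y": 0,"z": 0.001,"twist": 0},
  {"x": 0,"y": 0,"z": 0,"twist": 0},
  {"x": 0,"y": 0,"z": 0,"twist": 0},
])

```text
clock: 20.9
tcp_pos: [0.5723, 0.1231, 0.0265]
tcp_rot: [[1.0, -0.017, 0.0], [-0.017, -1.0, 0.0], [0.0, -0.0, -1.0]]
contact_force: [-1.9, -0.3, 1.1]
opening: 0.0146
```

The floor is taking the weight (vertical force went from -1.3 to +1.1 N). Release and rise.

Request:
jog_arm([
  {"x": 0,"y": 0,"z": 0,"twist": 0},
  {"x": 0,"y": 0,"z": 0,"twist": 0},
  {"x": 0,"y": 0,"z": 0,"twist": 0},
  {"x": 0,"y": 0,"z": 0,"twist": 0},
  {"x": 0,"y": 0,"z": 0,"twist": 0},
  {"x": 0,"y": 0,"z": -0.01,"twist": 0},
  {"x": 0,"y": 0,"z": -0.03,"twist": 0},
  {"x": 0,"y": 0,"z": -0.04,"twist": 0},
  {"x": 0,"y": 0,"z": -0.05,"twist": 0},
  {"x": 0,"y": 0,"z": -0.05,"twist": 0},
  {"x": -0.04,"y": -0.04,"z": 0,"twist": 0},
  {"x": -0.04,"y": -0.04,"z": 0,"twist": 0},
  {"x": -0.04,"y": -0.04,"z": 0,"twist": 0},
  {"x": 0,"y": -0.05,"z": 0,"twist": 0},
  {"x": 0,"y": 0,"z": 0,"twist": 0},
], fingers=0.0)

```text
clock: 22.78
tcp_pos: [0.4548, 0.2979, 0.2072]
tcp_rot: [[1.0, -0.013, 0.002], [-0.013, -1.0, 0.001], [0.002, -0.001, -1.0]]
contact_force: [-0.8, -0.2, 0.3]
opening: 0.0424
```

```bash
python3 - <<'E'
from h import *
o=sensors.get_obs()
print(o["tcp_pos"],o["opening"],o["contact_force"],o["clock"])
T=eyes.camera("top");save(T,"t15.png",(265,140,395,240),6)
S=eyes.camera("scene");save(S,"s15.png",(220,165,400,265),4.4)
W=eyes.camera("wrist");save(W,"w15.png")
E
```

```text
[0.4547609  0.29792636 0.20720147] 0.04241159483294909 [-0.84058281 -0.22093375  0.34177515] 22.775
```

View pics/t15.png

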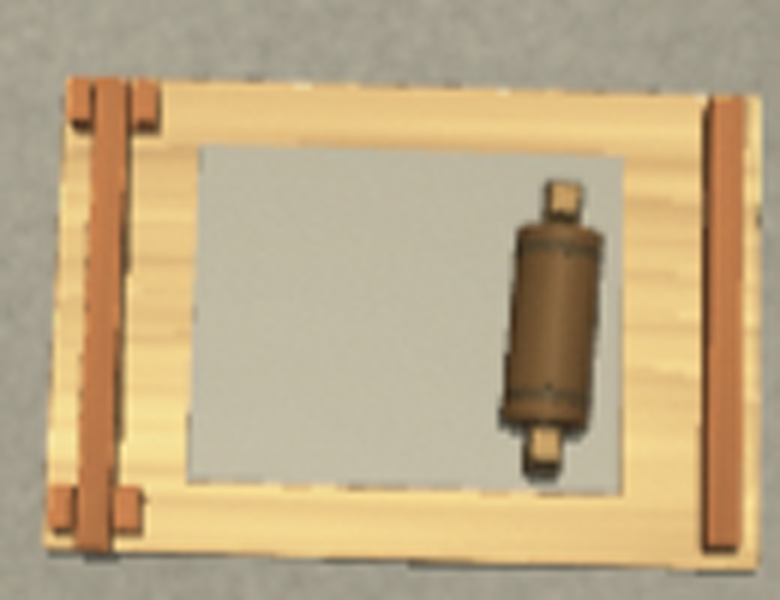

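View pics/s15.png

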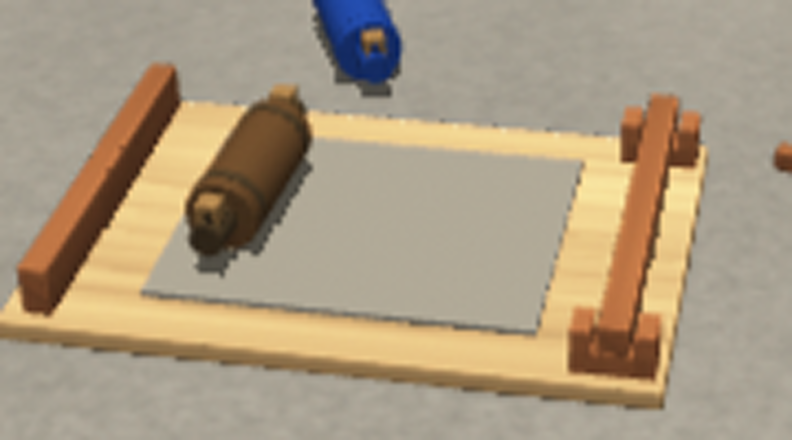

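View pics/w15.png

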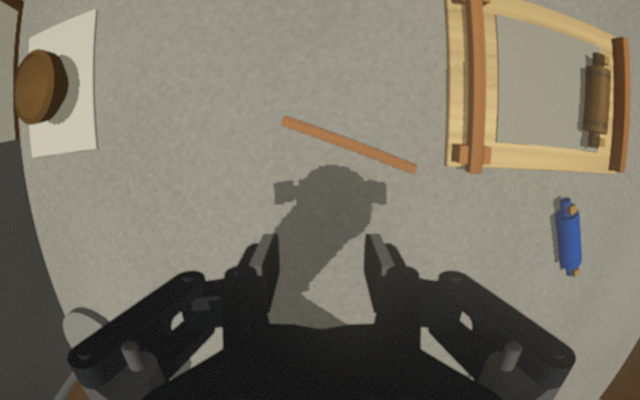

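Both bar ends sit down in the notches (scene crop (660,115) and (615,345)). The case is still ears up on the pad, and the robot is clear at z = 0.207.

```bash
python3 -c "
from workcell import hand_in
print(hand_in())"
```

```text
the job is handed in; nothing more can be done
None
```

I finished the task and handed it in at about 23 s of the 58 s allowed; no verdict was reported back.

- **Case:** I pushed it about 61 mm towards the rail with both fingertips, so it rolled on the felt without being lifted. A fit of the ears in the wrist picture put them within about 0.1 rad of straight up. The last pictures show it still ears up on the pad, about 60 mm from the pad's middle on the rail side.
- **Bar:** I used the longer bar, about 220 mm, and lowered it into both notches. The vertical force changed sign as the notch floors took its weight, and the last top and scene pictures show both ends seated.
- **Other objects:** I never went near the bowl, mirror, cup, blue look-alike or short bar. I made no before-and-after measurement of the bowl, mirror and cup.

Two checks were less than perfect. In the top view the bar is roughly 4 mm off-centre along its length, against the 18 mm allowed. The wrist and top cameras disagreed by 1–2 mm on the supports, so I centred the bar by comparing it with the notch edges in the pictures instead.

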